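# Let the fruit press down off its ratchet

## Task

The plate of the fruit press is wound up and hangs on its ratchet. Throw the red pawl lever over, take up a little on the crank so that the brass pawl springs clear of the wheel, then keep hold of the crank and let it turn back slowly under the load until the plate rests with its own weight on the wooden board in the basket. Do not let the crank run or force the plate down, keep your hands off the plate, leave the other things on the table alone, and let go at the end.

Things in the scene. Friction and masses are not known exactly. Their poses are not given: they have to be found in the camera images.
- press: Green cast fruit press fixed to the table. Origin: centre of the underside of its foot; z up; its y axis runs along the horizontal crank shaft and the crank is on its -y side. Foot 220 x 230 x 30 mm; two columns 40 x 25 mm at y = +/-85 mm; head 60 x 195 x 50 mm centred 225 mm up; on the foot a clear basket of fruit halves under the plate.
- basket_rim (a point): Centre of the mouth of the clear basket, 136 mm across, 125 mm above the table. On the fruit in it lies a round wooden board, 112 mm across and 12 mm thick; its top is somewhere 108 to 142 mm above the table, different each time and not reported. It gives 2 to 4 mm under the plate's weight.
- ram: Round steel press plate, 104 mm across and 12 mm thick, on an upright toothed rod 22 x 16 mm that passes up through the head (top of the rod 177 mm above the origin). Origin: centre of the plate's underside, 165 mm above the table at the start. It moves only up and down, geared to the crank: 30 mm per rad. Plate and rod weigh 1.7 to 2.8 kg, not told exactly.
- crank (a joint): Turn of the crank, rad. 0 at the start, where the arm points 60 degrees up from the press's +x. Positive lifts the handle and plate (up to 0.6). The load drives it negative: the handle comes down on the press's +x side (arm level, along +x, at -1.05), pulling with about 5 to 9 N along its circle. The plate meets the board somewhere between -0.75 and -1.9.
- crank_axis (a point): Point on the shaft's axis in the middle of the ratchet wheel (wheel 96 mm across, 12 saw teeth), 115 mm to the -y side of the press's origin and 225 mm above the table.
- crank_grip (a point): Grip point on the axis of the black crank handle, a freely spinning sleeve 28 mm thick, parallel to the press's y axis, that can be pinched from above. It lies 100 mm from the shaft's axis and 95 mm to the -y side of point crank_axis; the sleeve runs from 60 mm on its +y side (where the steel crank arm is) to 50 mm on its -y side.
- lever (a joint): Red pawl lever, rad. 0 = engaged, leaning to the press's -x side (start); throwing its tip towards +x turns it up to 0.75 = release. It stays where put; 5 to 7 N at the tip. The pawl hangs on a spring from it: under load the lever can be thrown but the pawl stays caught, and springs clear once the crank is taken up by about 0.05 to 0.2 rad.
- lever_tip (a point): Centre of the lever's cross bar, 18 mm thick and 40 mm long, parallel to the press's y axis, 65 mm from the lever's pivot. At the start it lies 112 mm to the -x side of and 103 mm above point crank_axis, 115 mm to the -y side of the press's middle. The pivot lies 75 mm to the -x side of and 50 mm above point crank_axis.
- pawl_tip (a point): Tip of the brass pawl (a 6 mm round edge). Caught in the wheel it is about 42 mm from point crank_axis; sprung clear it is more than 60 mm from it.
- cup: Bystander: pink cup, 68 mm wide, 85 mm high, standing near the crank side of the press. Origin under its centre.
- jar: Bystander: small amber jar with blue cap, 52 mm wide, 70 mm high, beside the press. Origin under its centre.
- water_bottle: Bystander: clear water bottle with blue cap, 66 mm wide, 210 mm high. Origin under its centre.
- flask: Bystander: green vacuum flask with a side handle, 116 mm wide, 270 mm high. Origin under its centre.
- jug: Bystander: yellow jug with handle, 100 mm wide, 160 mm high. Origin under its centre.
- spoon: Bystander: spoon lying on the table. Origin under its centre.
- napkins: Bystander: white pack of napkins, 160 x 110 x 80 mm. Origin under its centre.

How it is judged:
By the outcome, as a careful person would: the job done as asked, in the order asked, and still so for the second after the job is handed in, with the robot touching nothing.
It also fails if it takes over 61 s, if anything falls off the work surface, if the arm or the gripper's body presses on something with over 40 N, if the wrist force passes 120 N, or if a joint passes its speed limit or range.

## Robot

A 6-joint arm with a two-finger parallel gripper is mounted at the origin on the work surface. World frame = base frame: x ahead of the robot, y to its left, z up, the work surface at z = 0. Lengths are in m, angles in rad, forces in N, time in s.
With the tool pointing down it reaches from about 0.3 to 0.75 m from the base axis. Payload 8.5 kg.
Tool frame: the origin (TCP) lies midway between the tips of the shut fingers; the grasp point (between the pads) lies 19 mm behind it; z points along the fingers, y is the line along which they close (so a half turn about z gives the same grasp; the last joint's range is limited). The gripper opens to 88 mm and grips with 3 to 60 N. Pads are 18 mm wide; open, the fingers measure 123 mm over their backs; the gripper's body (75 mm by 187 mm) begins 45 mm behind the grasp point.
Start: joints at [-1.416, 0.381, 1.297, -0, 1.464, -0.215], TCP at [0.199, -0.513, 0.239] pointing down, gripper open.
Joint ranges: [-3.11, 3.11], [-0.89, 2.33], [0.22, 2.48], [-1.42, 4.56], [0.17, 2.85], [-2.88, 2.88]. Speed limits (rad/s): [2.39, 2.39, 3.14, 3.14, 3.14, 3.14].

## Interface

Orientations are given as a unit quaternion [x, y, z, w].
In Python, from station import telemetry, capture, calibration, ticket, masks_of gives the robot as it stands.
- The arm moves only by the tool carry_out, never from a script. Its argument "motion" is one flat list of numbers, 5 for each row, row after row: the shift along the tool's x, y, z in cm, then the turn about the tool's z in rad, then the finger opening in cm, from 0 to 8.81. In form: [tx, ty, tz, spin, claw, tx, ty, tz, spin, claw, ...]. A call has 1 to 5 rows; each row shifts and turns the commanded pose from where the row before left it, along the tool's axes as they then stand; what a row does not reach is not made up. A row lasts 1/12 s, in which the tool goes at most 41.7 mm and 7.16 degrees, less where a joint would pass 70% of its speed; a pose out of reach is approached as far as the arm can. A call with a gripper value outside its range is refused whole. The fingers move at their own pace and stop on an object; the grip force is fixed at half the most. Time passes only in rows, so rows that do not move let the fingers close. It gives the time, the measured TCP pose, the force, the opening and the grip force at its end, in the units of the state.
- telemetry.read_state(): the state, without advancing time (a new reading comes with each control period).
- capture(name): name is "scene" or "side" or "wrist"; returns the picture (480x640x3 uint8, red, green, blue); there is no depth.
- calibration(name): a dict with "intrinsics" (3x3 intrinsics, pixels), "xyz" and "rotation" of the camera in the world. Camera axes: x right, y down, z forward; pixel columns grow to the right and rows downward; lengths in m; the calibration is good to about 2 mm. The wrist camera is an equidistant fisheye: a pixel r from the principal point sees the ray r / f radians off the axis. A picture is of the moment at which its call begins: read the wrist's pose just before it. calibration takes no time and is no camera call; for the wrist camera it gives the pose at the moment of the call.
- ticket.sign_off(): hands the job in; it is judged then, once.
Trained networks look in the newest picture that a camera, given by its name, has taken for a name from the list of things; names that differ only in an ending like _2 or _b are one class to them, and where a whole thing is asked for, a point or a joint stands for the part that bears it (a point fixed in the world has none). Each returns a list of dicts, best first, with "conf" (0 to 1); they miss things now and then, are a little off and sometimes report something else, mostly with a low value. They report only what shows in the picture. A call takes as long as a camera call.
- masks_of(name, camera): "mask" (480x640 bool, what is visible of it) and "point" ([column, row] in pixels, amid what is visible of it).
The state is a dict: "t": time; "qpos": joint angles; "joint_vel": joint speeds; "tau": joint torques, N m; "position": TCP position; "eef_rot": TCP orientation; "wrist_force": force on the tool from outside, world axes, zero at the start; "ft_torque": the same for the moment, N m; "gripper_width": finger opening in m; "grip_force": force on a finger pad.
Only numpy, scipy, OpenCV 4.12 (cv2) and the standard library are available. Lean on these libraries where they do the work, as an engineer would, in place of code of your own. Each camera call takes 0.05 s, during which the arm holds its last target. There are 200 camera calls.

## Working session

There is one attempt and no reset: what is moved stays moved. The work goes in short steps, Python scripts to look and compute and a tool call to move; the robot and the scene stay as the last step left them, time stands still between calls to the robot, and variables do not carry over. Pictures are saved under pics/ and viewed, at most 10 in all, crops included, and the job is handed in when it is done.

Besides the shell and the picture viewer there is one more tool, called after "Request:" as name(argument=value, ...) on one line, values as JSON. carry_out: Moves the arm, as the interface text tells. Its arguments: {"type":"object","properties":{"motion":{"type":"array"}},"required":["motion"]}

```bash
mkdir -p pics; cat > h.py <<'E'
import numpy as np, cv2
from station import telemetry, capture, calibration, ticket, masks_of
def ray(cam,p):
    c=calibration(cam);K=np.array(c["intrinsics"]);R=np.array(c["rotation"])
    d=R@np.linalg.inv(K)@np.array([p[0],p[1],1.]);return np.array(c["xyz"]),d/np.linalg.norm(d)
def proj(cam,P):
    c=calibration(cam);K=np.array(c["intrinsics"]);R=np.array(c["rotation"])
    q=(np.atleast_2d(P)-np.array(c["xyz"]))@R
    u=q@K.T;return u[:,:2]/u[:,2:]
def tri(p1,p2,c1="scene",c2="side"):
    a,d=ray(c1,p1);b,e=ray(c2,p2)
    s=np.linalg.lstsq(np.c_[d,-e],b-a,rcond=None)[0]
    x,y=a+s[0]*d,b+s[1]*e
    return (x+y)/2,np.linalg.norm(x-y)
E
python3 - <<'E'
from h import *
print(telemetry.read_state())
ims={}
for c in("scene","side"):
    im=capture(c);cv2.imwrite(f"pics/{c}0.png",im[:,:,::-1]);print(c,calibration(c))
    ims[c]={}
    for n in["press","ram","crank_grip","lever_tip","pawl_tip","cup","jar","jug","flask","water_bottle","spoon","napkins"]:
        r=masks_of(n,c)
        if r:
            m=r[0]["mask"];ys,xs=np.where(m)
            ims[c][n]=r[0]["point"];print(n,r[0]["conf"],r[0]["point"],(xs.min(),xs.max(),ys.min(),ys.max()) if len(xs) else 0)
for n in ims["scene"]:
    if n in ims["side"]:print(n,tri(ims["scene"][n],ims["side"][n]))
E
```

```text
{'t': 0.0, 'qpos': array([-1.41631651e+00,  3.81179250e-01,  1.29821509e+00, -1.57138713e-05,
        1.46359283e+00, -2.15310104e-01]), 'joint_vel': array([ 0.00099405, -0.00167881,  0.0011283 ,  0.00120126,  0.00056003,
       -0.00083334]), 'tau': array([ 1.43883542e-03, -4.37931490e+01, -2.24559224e+01,  7.14423414e-02,
        3.51898978e-02, -9.74185127e-05]), 'position': array([ 0.19872772, -0.51255674,  0.23816216]), 'eef_rot': array([ 9.82955173e-01,  1.83844071e-01,  1.33963969e-05, -6.97176112e-04]), 'wrist_force': array([ 0.21970752, -1.01156692,  0.17728211]), 'ft_torque': array([0.04403373, 0.01191733, 0.01679044]), 'grip_force': 0.0, 'gripper_width': 0.08817341061715267}
scene {'intrinsics': array([[528.93567391,   0.        , 319.80040305],
       [  0.        , 528.93567391, 238.66847099],
       [  0.        ,   0.        ,   1.        ]]), 'xyz': array([ 1.17393524, -0.44130073,  1.52004665]), 'rotation': array([ 0.82904331,  0.49341116, -0.13150367, -0.22790217])}
press 0.95 [369.3, 281.1] (np.int64(300), np.int64(421), np.int64(189), np.int64(345))
ram 0.97 [372.
[... 2072 characters left out ...]
33.7] (np.int64(388), np.int64(398), np.int64(218), np.int64(253))
spoon 0.61 [264.5, 273.3] (np.int64(214), np.int64(356), np.int64(208), np.int64(335))
napkins 0.73 [443.3, 222.5] (np.int64(431), np.int64(451), np.int64(208), np.int64(239))Traceback (most recent call last):
  File "<stdin>", line 13, in <module>
  File "h.py", line 11, in tri
    a,d=ray(c1,p1);b,e=ray(c2,p2)
        ~~~^^^^^^^
  File "h.py", line 5, in ray
    d=R@np.linalg.inv(K)@np.array([p[0],p[1],1.]);return np.array(c["xyz"]),d/np.linalg.norm(d)
      ~^~~~~~~~~~~~~~~~~
ValueError: matmul: Input operand 1 has a mismatch in its core dimension 0, with gufunc signature (n?,k),(k,m?)->(n?,m?) (size 3 is different from 4)
```

Rotation is a quaternion. I will fix the helper and look at crops.

```bash
sed -i 's/R=np.array(c\["rotation"\])/R=Rot.from_quat(c["rotation"]).as_matrix()/; s/^import numpy as np, cv2/import numpy as np, cv2\nfrom scipy.spatial.transform import Rotation as Rot/' h.py
python3 - <<'E'
from h import *
a=cv2.imread("pics/scene0.png")[160:370,180:520];b=cv2.imread("pics/side0.png")[160:370,130:470]
cv2.imwrite("pics/c1.png",cv2.resize(a,None,fx=2.35,fy=2.35,interpolation=cv2.INTER_CUBIC));cv2.imwrite("pics/c2.png",cv2.resize(b,None,fx=2.35,fy=2.35,interpolation=cv2.INTER_CUBIC))
S=dict(ram=([372.3,278.2],[256.9,260.7]),grip=([328.6,226.2],[309.6,235.3]),jar=([423.4,256.8],[224.7,342.2]),press=([369.3,281.1],[266.4,271.9]),flask=([218.9,339.9],[359.5,198.9]),cup=([347.2,221.8],[314.1,326.5]))
for n,(p,q) in S.items():print(n,tri(p,q))
E
```

```text
ram (array([0.66794245, 0.02684307, 0.15854146]), np.float64(0.01953666165400238))
grip (array([ 0.52210189, -0.03533154,  0.27792425]), np.float64(0.025289296030115205))
jar (array([0.62630791, 0.24526202, 0.0348665 ]), np.float64(0.0017550434283272716))
press (array([0.65049779, 0.02162298, 0.11897365]), np.float64(0.002076878176859703))
flask (array([ 0.6122014 , -0.4396741 ,  0.13985957]), np.float64(0.005420742913061771))
cup (array([0.42714727, 0.08619734, 0.08070289]), np.float64(0.016660842414328123))
```

View pics/c1.png

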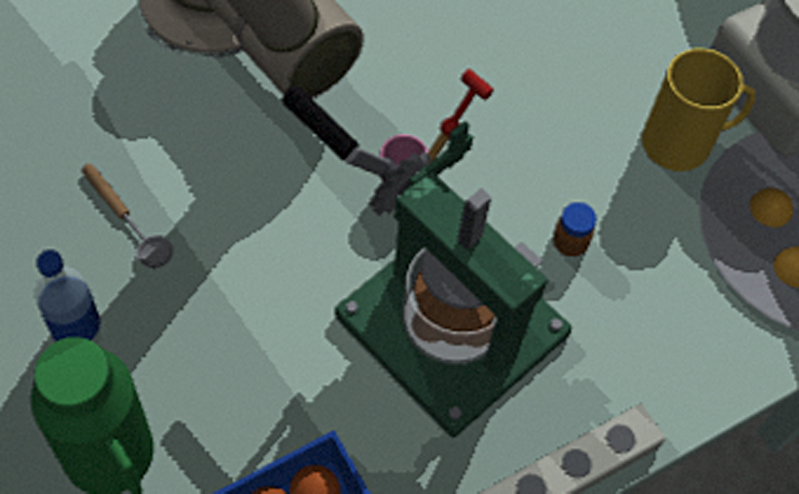

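View pics/c2.png

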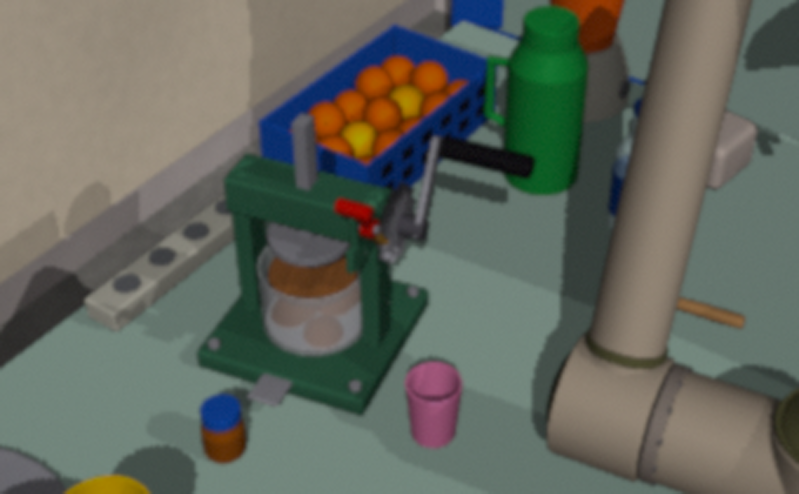

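The scene crop shows the press at about 45° with the handle ends near (303,201) and (330,226), the lever bar near (383,195) and three foot corners. The side crop shows the same landmarks, and the cup stands on the robot side. Next I fit the press pose to them.

```bash
cat > fit.py <<'E'
from h import *
from scipy.optimize import least_squares
c,s=.05,.0866
L={"scene":[((.11,-.115,.03),(323.4,291)),((.11,.115,.03),(372.8,343)),((-.11,.115,.03),(422.6,298)),((0,0,.342),(385,243)),((-.112,-.115,.328),(383,195.3)),((c,-.26,.312),(303.4,201.3)),((c,-.15,.312),(329.8,226))],
"side":[((-.11,.115,.03),(216.4,309)),((-.11,-.115,.03),(284,331)),((.11,-.115,.03),(311.7,283.5)),((-.112,-.115,.328),(281,249.4)),((0,0,.342),(259.4,210)),((c,-.15,.312),(319.4,223)),((c,-.26,.312),(355.5,228.5))]}
def W(v,P):
    C,S=np.cos(v[2]),np.sin(v[2]);P=np.atleast_2d(P)
    return P@np.array([[C,S,0],[-S,C,0],[0,0,1]])+[v[0],v[1],0]
def res(v):return np.concatenate([(proj(k,W(v,[p for p,_ in l]))-[q for _,q in l]).ravel() for k,l in L.items()])
r=least_squares(res,[.65,.02,-.78],loss="soft_l1",x_scale=[.1,.1,.3]);V=r.x
if __name__=="__main__":
    print(V,r.fun.reshape(-1,2).round(1).tolist())
    for n,p in dict(axis=(0,-.115,.225),grip=(c,-.21,.3116),low=(.1,-.21,.225),lev=(-.112,-.115,.328),levend=(-.066,-.115,.339)).items():print(n,W(V,p)[0].round(4))
    st=telemetry.read_state();Rm=Rot.from_quat(st["eef_rot"]).as_matrix();print(Rm.round(3));print(np.arctan2(Rm[1,1],Rm[0,1]))
    for p,z in(((314.1,347),0),):
        a,d=ray("side",p);print("cup",a+d*(z-a[2])/d[2])
E
python3 fit.py
```

```text
[ 0.65784856  0.03473543 -1.3357159 ] [[-2.9, -0.7], [0.3, 0.6], [1.2, -0.4], [-1.9, 0.3], [-1.8, 0.1], [-1.1, -2.7], [-0.7, -2.3], [-4.5, 0.8], [-0.1, -0.3], [0.3, -1.5], [-0.6, -0.6], [-1.7, 0.6], [-2.8, -1.4], [-0.2, 2.1]]
axis [0.546  0.0079 0.225 ]
grip [ 0.4653 -0.0628  0.3116]
low [ 0.4769 -0.1114  0.225 ]
lev [0.5199 0.1169 0.328 ]
levend [0.5306 0.0721 0.339 ]
[[ 0.932  0.361  0.   ]
 [ 0.361 -0.932  0.   ]
 [ 0.    -0.    -1.   ]]
-1.200982120166898
cup [0.43078837 0.09432469 0.        ]
```

```bash
cat > to.py <<'E'
# usage: to.py px py pz  -> tool-frame shift (cm) and spin to reach a press-frame TCP position
import sys
from fit import *
def pf():
    st=telemetry.read_state();p=st["position"];Rm=Rot.from_quat(st["eef_rot"]).as_matrix()
    t=V;C,S=np.cos(t[2]),np.sin(t[2]);d=p[:2]-t[:2]
    pp=np.array([C*d[0]+S*d[1],-S*d[0]+C*d[1],p[2]])
    sp=np.arctan2(Rm[1,1],Rm[0,1])-t[2]
    return st,pp,Rm,sp
if __name__=="__main__":
    st,pp,Rm,sp=pf()
    print("t",st["t"],"press pos",pp.round(4),"spin needed",round(sp,3),"F",st["wrist_force"].round(1))
    if len(sys.argv)>3:
        d=np.array(list(map(float,sys.argv[1:4])))-pp
        print("shift cm after spin",(100*np.array([d[1],d[0],-d[2]])).round(2))
E
python3 to.py -.15 -.115 .42
```

```text
t 1.3 press pos [ 0.4255 -0.574   0.2388] spin needed 0.135 F [-0.3 -0.5 -0.1]
shift cm after spin [ 45.9  -57.55 -18.12]
```

Request:
carry_out(motion=[0, 0, -4, 0.067, 3, 0, 0, -4, 0.068, 1, 0, 0, -4, 0, 0, 0, 0, -4, 0, 0, 0, 0, -2.2, 0, 0])

```text
t: 1.72
position: [0.1988, -0.5126, 0.4255]
eef_rot: [0.993, 0.117, 0.0, 0.003]
wrist_force: [0.1, -0.5, 0.1]
gripper_width: 0.057
grip_force: 0.0
```

```bash
python3 to.py -.15 -.115 .42
```

```text
t 1.7167 press pos [ 0.4254 -0.5739  0.4255] spin needed -0.0 F [ 0.1 -0.5  0.1]
shift cm after spin [ 45.89 -57.54   0.55]
```

Request:
carry_out(motion=[2.3, -2.9, 0, 0, 0, 2.3, -2.9, 0, 0, 0, 2.3, -2.9, 0, 0, 0, 2.3, -2.9, 0, 0, 0, 2.3, -2.9, 0, 0, 0])

```text
t: 2.13
position: [0.2772, -0.3433, 0.4208]
eef_rot: [0.993, 0.117, 0.0, 0.0]
wrist_force: [0.8, -0.9, -0.8]
gripper_width: 0.0239
grip_force: 0.0
```

Request:
carry_out(motion=[2.3, -2.9, 0, 0, 0, 2.3, -2.9, 0, 0, 0, 2.3, -2.9, 0, 0, 0, 2.3, -2.9, 0, 0, 0, 2.3, -2.9, 0, 0, 0])

```text
t: 2.55
position: [0.3552, -0.1754, 0.421]
eef_rot: [0.993, 0.117, 0.0, 0.0]
wrist_force: [0.0, -0.6, 0.0]
gripper_width: 0.0004
grip_force: 0.0
```

Request:
carry_out(motion=[2.3, -2.9, 0, 0, 0, 2.3, -2.9, 0, 0, 0, 2.3, -2.9, 0, 0, 0, 2.3, -2.9, 0, 0, 0, 2.3, -2.9, 0, 0, 0])

```text
t: 2.97
position: [0.4334, -0.0075, 0.421]
eef_rot: [0.993, 0.117, 0.0, 0.0]
wrist_force: [0.4, -0.7, -0.1]
gripper_width: 0.0004
grip_force: 0.0
```

```bash
python3 to.py -.15 -.115 .42; cat > wr.py <<'E'
import sys
from fit import *
def wproj(c,P):
    K=np.array(c["intrinsics"]);q=(np.atleast_2d(P)-np.array(c["xyz"]))@Rot.from_quat(c["rotation"]).as_matrix()
    th=np.arctan2(np.hypot(q[:,0],q[:,1]),q[:,2]);ph=np.arctan2(q[:,1],q[:,0])
    return np.c_[K[0,2]+K[0,0]*th*np.cos(ph),K[1,2]+K[1,1]*th*np.sin(ph)]
def wray(c,p):
    K=np.array(c["intrinsics"]);x,y=(p[0]-K[0,2])/K[0,0],(p[1]-K[1,2])/K[1,1];th=np.hypot(x,y);k=np.sin(th)/th
    return Rot.from_quat(c["rotation"]).as_matrix()@np.array([x*k,y*k,np.cos(th)])
def onz(c,p,z):
    d=wray(c,p);o=np.array(c["xyz"]);return o+d*(z-o[2])/d[2]
if __name__=="__main__":
    c=calibration("wrist");im=capture("wrist");im=im[:,:,::-1].copy()
    for n in("lever_tip","crank_grip","pawl_tip"):
        r=masks_of(n,"wrist")
        if r:print(n,r[0]["conf"],r[0]["point"])
    Ps=dict(axis=(0,-.115,.225),h0=(.05,-.26,.312),h1=(.05,-.15,.312),lev=(-.112,-.115,.328),rod=(0,0,.342))
    for n,p in Ps.items():
        u=wproj(c,W(V,p))[0];print(n,u.round(1));cv2.drawMarker(im,tuple(int(x) for x in u),(255,0,255),0,8,1)
    cv2.imwrite(sys.argv[1],im)
E
python3 wr.py pics/w1.png
```

```text
t 2.9667 press pos [-0.0112 -0.2282  0.421 ] spin needed -0.0 F [ 0.4 -0.7 -0.1]
shift cm after spin [ 11.32 -13.88   0.1 ]
crank_grip 0.98 [399.7, 147.9]
pawl_tip 0.75 [273.6, 84.4]
axis [337.5  84.9]
h0 [405.2 274.2]
h1 [414.1 126.7]
lev [173.2  79.5]
rod [343.4 -95.1]
```

View pics/w1.png

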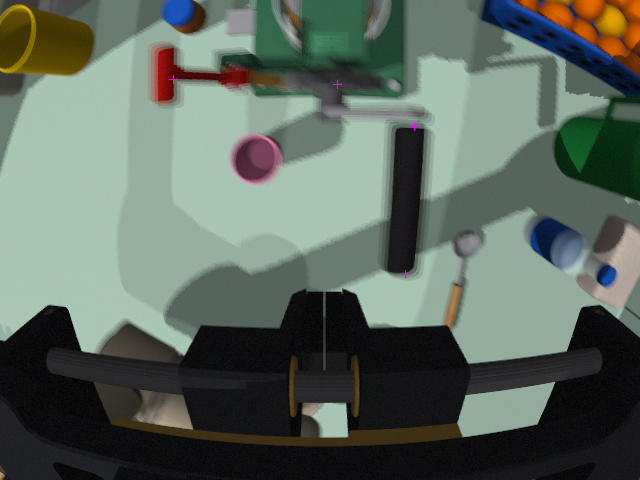

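The wrist view shows the red bar centred at (163,74), which is 10 px left of the prediction, and the sleeve from (410,127) to (401,272). The fit is off by a few mm, so I refine the pose from these points.

```bash
python3 - <<'E'
from wr import *
c=calibration("wrist")
pts=[((-.112,-.115,.334),(163,74)),((.05,-.15,.32),(410,127)),((.05,-.26,.32),(401,272))]
C,S=np.cos(V[2]),np.sin(V[2])
for P,u in pts:
    w=onz(c,u,P[2])[:2]-V[:2];print(P,"meas press",(C*w[0]+S*w[1]).round(4),(-S*w[0]+C*w[1]).round(4))
f=lambda v:np.concatenate([(wproj(c,W(v,P))[0]-u) for P,u in pts])
g=lambda v:np.r_[f(v)*1.0,res(v)*.5]
for fn in(f,g):
    r=least_squares(fn,V,x_scale=[.1,.1,.3]);print(r.x,f(r.x).round(1))
E
```

```text
(-0.112, -0.115, 0.334) meas press -0.1156 -0.1121
(0.05, -0.15, 0.32) meas press 0.0463 -0.1507
(0.05, -0.26, 0.32) meas press 0.046 -0.255
[ 0.65921662  0.03789204 -1.34099473] [ 0.3  0.4  0.4 -3.7 -0.5  4. ]
[ 0.65909657  0.03750684 -1.34175045] [ 0.7  0.5  0.7 -3.3 -0.3  4.3]
```

```bash
sed -i 's/;V=r.x/;V=np.array([.6591,.0377,-1.341])/' fit.py; python3 to.py -.155 -.115 .315
```

```text
t 3.1667 press pos [-0.0061 -0.2306  0.4207] spin needed 0.007 F [-0.5 -0.8  0.1]
shift cm after spin [ 11.56 -14.89  10.57]
```

Request:
carry_out(motion=[2.3, -3, 0, 0.007, 0, 2.3, -3, 0, 0, 0, 2.3, -3, 0, 0, 0, 2.3, -3, 0, 0, 0, 2.3, -3, 0, 0, 0])

```text
t: 3.58
position: [0.5116, 0.1627, 0.421]
eef_rot: [0.994, 0.112, 0.0, 0.0]
wrist_force: [0.7, -0.7, 0.1]
gripper_width: 0.0004
grip_force: 0.0
```

Request:
carry_out(motion=[0, 0, 2.5, 0, 0, 0, 0, 2.5, 0, 0, 0, 0, 2.5, 0, 0, 0, 0, 2, 0, 0, 0, 0, 1, 0, 0])

```text
t: 4.0
position: [0.5106, 0.1608, 0.3132]
eef_rot: [0.994, 0.112, -0.002, 0.0]
wrist_force: [-0.1, -0.1, 0.5]
gripper_width: 0.0001
grip_force: 0.0
```

```bash
python3 to.py -.092 -.115 .315
```

```text
t 4.0 press pos [-0.1537 -0.1166  0.3132] spin needed -0.004 F [-0.1 -0.1  0.5]
shift cm after spin [ 0.16  6.17 -0.18]
```

Request:
carry_out(motion=[0, 1, 0, 0, 0, 0, 1, 0, 0, 0, 0, 1, -0.2, 0, 0, 0, 0.8, -0.2, 0, 0, 0, 0.8, -0.2, 0, 0])

```text
t: 4.42
position: [0.5221, 0.1172, 0.3249]
eef_rot: [0.994, 0.114, 0.003, -0.001]
wrist_force: [-1.2, 7.6, 7.0]
gripper_width: -0.0
grip_force: 4.0
```

Request:
carry_out(motion=[0, 0.5, -0.1, 0, 0, 0, 0.5, -0.1, 0, 0, 0, 0.4, 0, 0, 0])

```text
t: 4.67
position: [0.5253, 0.1032, 0.3265]
eef_rot: [0.994, 0.113, 0.003, -0.001]
wrist_force: [-1.1, 4.9, 5.3]
gripper_width: 0.0005
grip_force: 3.1
```

```bash
python3 to.py -.092 -.115 .315;python3 - <<'E'
from h import *
c=calibration("wrist");cv2.imwrite("pics/w2.png",capture("wrist")[:,:,::-1])
E
```

```text
t 4.6667 press pos [-0.0942 -0.1154  0.3265] spin needed -0.003 F [-1.1  4.9  5.3]
shift cm after spin [0.04 0.22 1.15]
```

View pics/w2.png

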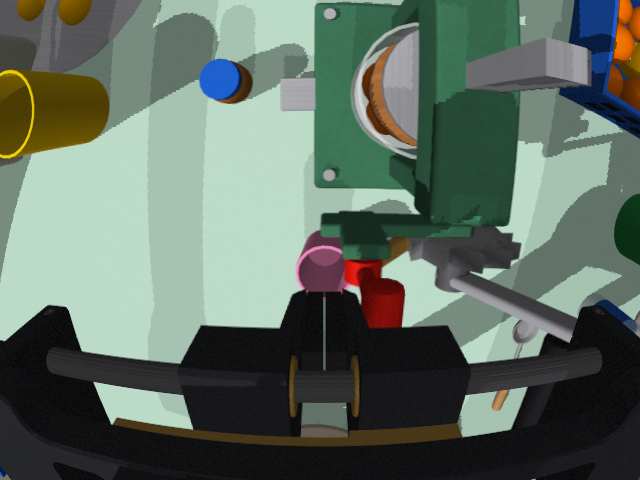

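The bar at (382,303) sits against the finger and the force is only its friction, so the lever isn't at its stop yet. I'll push on.

Request:
carry_out(motion=[0, 0.4, 0, 0, 0, 0, 0.4, 0, 0, 0])

```text
t: 4.88
position: [0.5269, 0.0956, 0.3261]
eef_rot: [0.994, 0.113, 0.002, -0.001]
wrist_force: [-3.7, 13.2, 7.7]
gripper_width: -0.0002
grip_force: 7.2
```

Request:
carry_out(motion=[0, 0.3, 0, 0, 0, 0, 0.3, 0, 0, 0])

```text
t: 5.05
position: [0.527, 0.0946, 0.3262]
eef_rot: [0.993, 0.116, 0.002, -0.006]
wrist_force: [-8.9, 43.2, 9.5]
gripper_width: 0.0004
grip_force: 22.5
```

Lever at its stop (43 N on the fingers). Back off, rise, open, and go over the crank.

Request:
carry_out(motion=[0, -1.2, 0, 0, 0, 0, -1.5, 0, 0, 0, 0, 0, -3.5, 0, 0, 0, 0, -4, 0, 0, 0, 0, -4, 0, 0])

```text
t: 5.47
position: [0.5212, 0.1155, 0.4414]
eef_rot: [0.994, 0.113, 0.0, 0.0]
wrist_force: [1.6, 1.0, 0.1]
gripper_width: 0.0004
grip_force: 0.0
```

```bash
python3 to.py .05 -.212 .40
```

```text
t 5.4667 press pos [-0.1072 -0.1166  0.4414] spin needed -0.003 F [1.6 1.  0.1]
shift cm after spin [-9.54 15.72  4.14]
```

Request:
carry_out(motion=[-2, 3.2, 0, 0, 2, -2, 3.2, 0, 0, 4, -2, 3.2, 0.5, 0, 6, -2, 3.2, 1, 0, 7, -1.5, 2.9, 1, 0, 7])

```text
t: 5.88
position: [0.4631, -0.0606, 0.4151]
eef_rot: [0.994, 0.113, 0.001, 0.001]
wrist_force: [0.6, 0.7, -0.9]
gripper_width: 0.0316
grip_force: 0.0
```

Request:
carry_out(motion=[0, 0, 0, 0, 7, 0, 0, 0, 0, 7, 0, 0, 0, 0, 7])

```text
t: 6.13
position: [0.4645, -0.0581, 0.4148]
eef_rot: [0.994, 0.113, 0.001, 0.0]
wrist_force: [-0.0, -0.0, -0.3]
gripper_width: 0.0516
grip_force: 0.0
```

```bash
python3 to.py .05 -.212 .293; python3 wr.py pics/w3.png;python3 - <<'E'
from h import *
capture("scene");r=masks_of("lever_tip","scene")
print([(x["conf"],x["point"]) for x in r])
E
```

```text
t 6.1333 press pos [ 0.049  -0.2113  0.4148] spin needed -0.003 F [-0.  -0.  -0.3]
shift cm after spin [-0.07  0.1  12.18]
lever_tip 0.86 [151.8, 110.5]
crank_grip 0.76 [322.8, 176.7]
pawl_tip 0.89 [201.1, 107.4]
axis [269.5 104.2]
h0 [326.5 298.5]
h1 [326.4 149.9]
lev [ 95.2 114.7]
rod [244.3 -74.9]
[(0.73, [368.4, 209.9])]
```

View pics/w3.png

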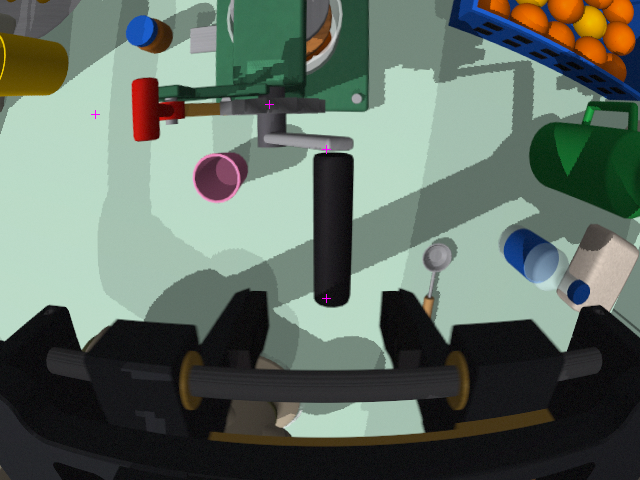

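The lever is thrown: its bar moved to (145,110). The sleeve is at column 333, between the fingers and about 3 mm to the +x side. Descend and grip.

Request:
carry_out(motion=[0, 0.2, 2.5, 0, 7, 0, 0.2, 2.5, 0, 7, 0, 0, 2.5, 0, 7, 0, 0, 2.5, 0, 7, 0, 0, 2.1, 0, 7])

```text
t: 6.85
position: [0.4652, -0.0608, 0.2912]
eef_rot: [0.993, 0.114, -0.0, -0.0]
wrist_force: [-0.4, -0.6, -0.4]
gripper_width: 0.07
grip_force: 0.0
```

Request:
carry_out(motion=[0, 0, 0, 0, 2.5, 0, 0, 0, 0, 2.5, 0, 0, 0, 0, 2.5, 0, 0, 0, 0, 2.5, 0, 0, 0, 0, 2.5])

```text
t: 7.27
position: [0.4659, -0.0614, 0.2939]
eef_rot: [0.994, 0.114, 0.001, 0.001]
wrist_force: [-0.6, -0.3, 0.6]
gripper_width: 0.0386
grip_force: 0.0
```

Request:
carry_out(motion=[0, 0, 0, 0, 2.5, 0, 0, 0, 0, 2.5, 0, 0, 0, 0, 2.5, 0, 0, 0, 0, 2.5])

```text
t: 7.6
position: [0.4658, -0.0621, 0.2933]
eef_rot: [0.994, 0.113, 0.001, 0.001]
wrist_force: [0.6, -4.1, 2.0]
gripper_width: 0.027
grip_force: 30.0
```

```bash
python3 to.py .05 -.212 .293
```

```text
t 7.6 press pos [ 0.0532 -0.2109  0.2933] spin needed -0.003 F [ 0.6 -4.1  2. ]
shift cm after spin [-0.11 -0.32  0.03]
```

Request:
carry_out(motion=[0, -0.44, -0.24, 0, 2.5, 0, -0.45, -0.22, 0, 2.5, 0, -0.46, -0.19, 0, 2.5, 0, -0.47, -0.17, 0, 2.5, 0, -0.47, -0.15, 0, 2.5])

```text
t: 8.02
position: [0.4608, -0.04, 0.3032]
eef_rot: [0.994, 0.113, 0.001, 0.001]
wrist_force: [1.8, -7.0, 2.1]
gripper_width: 0.027
grip_force: 30.0
```

```bash
python3 to.py .027 -.212 .302; python3 - <<'E'
from wr import *
out=[]
for k in("wrist","scene","side"):
    c=calibration(k);im=capture(k)
    P={"caught":W(V,(-.03,-.115,.255))[0]}
    for n in("pawl_tip","crank_grip","lever_tip"):
        for r in masks_of(n,k)[:1]:print(k,n,r["conf"],r["point"])
    u=(wproj(c,W(V,(-.03,-.115,.26))) if k=="wrist" else proj(k,W(V,(-.03,-.115,.26))))[0]
    s=50 if k!="wrist" else 100
    x,y=int(np.clip(u[0],s,639-s)),int(np.clip(u[1],s,479-s));print(k,u)
    out.append(cv2.resize(im[y-s:y+s,x-s:x+s,::-1],(265,265),interpolation=cv2.INTER_CUBIC))
cv2.imwrite("pics/p1.png",np.hstack(out))
E
```

```text
t 8.0167 press pos [ 0.0305 -0.2108  0.3032] spin needed -0.003 F [ 1.8 -7.   2.1]
shift cm after spin [-0.12 -0.35  0.12]
wrist pawl_tip 0.78 [156.3, 107.9]
wrist crank_grip 0.79 [314.5, 221.5]
wrist lever_tip 0.66 [65.0, 106.8]
wrist [207.30341604  97.12504317]
scene crank_grip 0.73 [338.1, 227.5]
scene lever_tip 0.65 [367.5, 283.7]
scene [359.4572572  225.14166617]
side pawl_tip 0.63 [286.1, 269.4]
side crank_grip 0.56 [304.2, 248.1]
side lever_tip 0.63 [286.6, 243.2]
side [292.35868511 251.35764263]
```

View pics/p1.png

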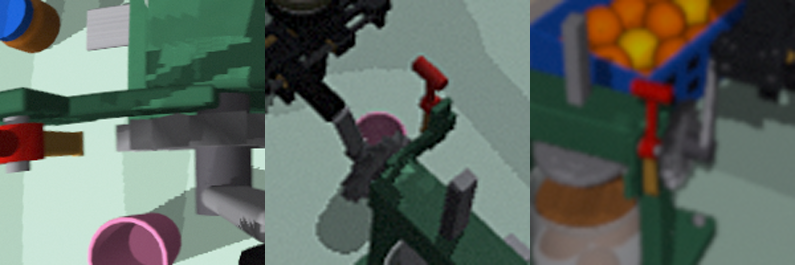

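The pawl is clear: the brass tip hangs with a visible gap to the wheel. The hand carries about 7 N along the circle. Next, work out the row numbers for lowering along the arc.

```bash
python3 - <<'E'
import numpy as np
th=[.25]
while th[-1]>-1.95: th.append(th[-1]-(.03 if th[-1]>-.63 else .02))
th=np.array(th);a=th+np.pi/3;x=(10*np.cos(a)).round(2);z=(10*np.sin(a)).round(2)
for i in range(0,len(th)-5,5):
    print(round(th[i+5],2),", ".join(f"0, {x[j+1]-x[j]:.2f}, {z[j]-z[j+1]:.2f}, 0, 2.5" for j in range(i,i+5)))
E
```

```text
0.1 0, 0.29, 0.09, 0, 2.5, 0, 0.28, 0.09, 0, 2.5, 0, 0.29, 0.10, 0, 2.5, 0, 0.28, 0.11, 0, 2.5, 0, 0.27, 0.12, 0, 2.5
-0.05 0, 0.27, 0.13, 0, 2.5, 0, 0.27, 0.14, 0, 2.5, 0, 0.26, 0.14, 0, 2.5, 0, 0.26, 0.15, 0, 2.5, 0, 0.26, 0.16, 0, 2.5
-0.2 0, 0.25, 0.17, 0, 2.5, 0, 0.24, 0.17, 0, 2.5, 0, 0.24, 0.18, 0, 2.5, 0, 0.23, 0.19, 0, 2.5, 0, 0.23, 0.20, 0, 2.5
-0.35 0, 0.22, 0.20, 0, 2.5, 0, 0.22, 0.21, 0, 2.5, 0, 0.21, 0.21, 0, 2.5, 0, 0.20, 0.22, 0, 2.5, 0, 0.20, 0.23, 0, 2.5
-0.5 0, 0.19, 0.23, 0, 2.5, 0, 0.18, 0.24, 0, 2.5, 0, 0.17, 0.24, 0, 2.5, 0, 0.17, 0.25, 0, 2.5, 0, 0.16, 0.26, 0, 2.5
-0.65 0, 0.15, 0.26, 0, 2.5, 0, 0.15, 0.26, 0, 2.5, 0, 0.13, 0.27, 0, 2.5, 0, 0.13, 0.27, 0, 2.5, 0, 0.12, 0.27, 0, 2.5
-0.75 0, 0.08, 0.19, 0, 2.5, 0, 0.07, 0.18, 0, 2.5, 0, 0.07, 0.19, 0, 2.5, 0, 0.06, 0.19, 0, 2.5, 0, 0.06, 0.19, 0, 2.5
-0.85 0, 0.06, 0.19, 0, 2.5, 0, 0.05, 0.20, 0, 2.5, 0, 0.05, 0.19, 0, 2.5, 0, 0.05, 0.20, 0, 2.5, 0, 0.04, 0.19, 0, 2.5
-0.95 0, 0.03, 0.20, 0, 2.5, 0, 0.04, 0.19, 0, 2.5, 0, 0.03, 0.20, 0, 2.5, 0, 0.02, 0.20, 0, 2.5, 0, 0.02, 0.20, 0, 2.5
-1.05 0, 0.02, 0.20, 0, 
[... 519 characters left out ...]
2.5, 0, -0.07, 0.19, 0, 2.5, 0, -0.07, 0.19, 0, 2.5, 0, -0.08, 0.18, 0, 2.5
-1.55 0, -0.08, 0.18, 0, 2.5, 0, -0.08, 0.18, 0, 2.5, 0, -0.09, 0.18, 0, 2.5, 0, -0.09, 0.18, 0, 2.5, 0, -0.10, 0.18, 0, 2.5
-1.65 0, -0.10, 0.17, 0, 2.5, 0, -0.10, 0.18, 0, 2.5, 0, -0.10, 0.17, 0, 2.5, 0, -0.11, 0.16, 0, 2.5, 0, -0.11, 0.17, 0, 2.5
-1.75 0, -0.12, 0.16, 0, 2.5, 0, -0.12, 0.16, 0, 2.5, 0, -0.12, 0.16, 0, 2.5, 0, -0.12, 0.16, 0, 2.5, 0, -0.13, 0.15, 0, 2.5
-1.85 0, -0.13, 0.15, 0, 2.5, 0, -0.13, 0.15, 0, 2.5, 0, -0.14, 0.15, 0, 2.5, 0, -0.14, 0.14, 0, 2.5, 0, -0.14, 0.14, 0, 2.5
-1.95 0, -0.15, 0.14, 0, 2.5, 0, -0.15, 0.14, 0, 2.5, 0, -0.15, 0.13, 0, 2.5, 0, -0.15, 0.13, 0, 2.5, 0, -0.16, 0.12, 0, 2.5
```

Request:
carry_out(motion=[0, 0.29, 0.09, 0, 2.5, 0, 0.28, 0.09, 0, 2.5, 0, 0.29, 0.1, 0, 2.5, 0, 0.28, 0.11, 0, 2.5, 0, 0.27, 0.12, 0, 2.5])

```text
t: 9.03
position: [0.464, -0.0539, 0.2978]
eef_rot: [0.994, 0.113, 0.001, 0.001]
wrist_force: [1.2, -6.6, 1.1]
gripper_width: 0.027
grip_force: 30.0
```

Request:
carry_out(motion=[0, 0.27, 0.13, 0, 2.5, 0, 0.27, 0.14, 0, 2.5, 0, 0.26, 0.14, 0, 2.5, 0, 0.26, 0.15, 0, 2.5, 0, 0.26, 0.16, 0, 2.5])

```text
t: 9.45
position: [0.4669, -0.0667, 0.2904]
eef_rot: [0.994, 0.113, 0.0, 0.001]
wrist_force: [1.1, -6.5, -0.3]
gripper_width: 0.0269
grip_force: 30.0
```

Request:
carry_out(motion=[0, 0.25, 0.17, 0, 2.5, 0, 0.24, 0.17, 0, 2.5, 0, 0.24, 0.18, 0, 2.5, 0, 0.23, 0.19, 0, 2.5, 0, 0.23, 0.2, 0, 2.5])

```text
t: 9.87
position: [0.4695, -0.0783, 0.281]
eef_rot: [0.994, 0.113, 0.0, 0.001]
wrist_force: [1.3, -5.8, -1.8]
gripper_width: 0.0273
grip_force: 30.0
```

Request:
carry_out(motion=[0, 0.22, 0.2, 0, 2.5, 0, 0.22, 0.21, 0, 2.5, 0, 0.21, 0.21, 0, 2.5, 0, 0.2, 0.22, 0, 2.5, 0, 0.2, 0.23, 0, 2.5])

```text
t: 10.28
position: [0.4717, -0.0883, 0.2701]
eef_rot: [0.994, 0.113, -0.0, 0.001]
wrist_force: [2.1, -5.9, -3.5]
gripper_width: 0.0267
grip_force: 30.0
```

Request:
carry_out(motion=[0, 0.19, 0.23, 0, 2.5, 0, 0.18, 0.24, 0, 2.5, 0, 0.17, 0.24, 0, 2.5, 0, 0.17, 0.25, 0, 2.5, 0, 0.16, 0.26, 0, 2.5])

```text
t: 10.7
position: [0.4736, -0.0965, 0.2577]
eef_rot: [0.994, 0.113, -0.0, 0.0]
wrist_force: [1.5, -5.1, -4.9]
gripper_width: 0.0268
grip_force: 30.0
```

Request:
carry_out(motion=[0, 0.15, 0.26, 0, 2.5, 0, 0.15, 0.26, 0, 2.5, 0, 0.13, 0.27, 0, 2.5, 0, 0.13, 0.27, 0, 2.5, 0, 0.12, 0.27, 0, 2.5])

```text
t: 11.12
position: [0.475, -0.1028, 0.2444]
eef_rot: [0.994, 0.114, -0.0, 0.0]
wrist_force: [1.0, -4.2, -5.6]
gripper_width: 0.027
grip_force: 30.1
```

```bash
cat > st.py <<'E'
from to import *
st,pp,_,_=pf();x,z=pp[0]-.003,pp[2]+.019-.225
a=np.arctan2(z,x);F=st["wrist_force"];fx=np.cos(V[2])*F[0]+np.sin(V[2])*F[1]
print("t",round(st["t"],2),"crank",round(a-np.pi/3,3),"r",round(np.hypot(x,z),4),"Ftan(load +)",round(fx*np.sin(a)-F[2]*np.cos(a),2),"Frad",round(fx*np.cos(a)+F[2]*np.sin(a),2))
E
python3 st.py
```

```text
t 11.12 crank -0.651 r 0.0996 Ftan(load +) 6.77 Frad 1.79
```

Request:
carry_out(motion=[0, 0.08, 0.19, 0, 2.5, 0, 0.07, 0.18, 0, 2.5, 0, 0.07, 0.19, 0, 2.5, 0, 0.06, 0.19, 0, 2.5, 0, 0.06, 0.19, 0, 2.5])

```text
t: 11.53
position: [0.4757, -0.1059, 0.2352]
eef_rot: [0.994, 0.114, -0.0, -0.0]
wrist_force: [1.1, -4.9, -5.2]
gripper_width: 0.0265
grip_force: 30.1
```

```bash
python3 st.py
```

```text
t 11.53 crank -0.749 r 0.0995 Ftan(load +) 6.45 Frad 3.25
```

Request:
carry_out(motion=[0, 0.06, 0.19, 0, 2.5, 0, 0.05, 0.2, 0, 2.5, 0, 0.05, 0.19, 0, 2.5, 0, 0.05, 0.2, 0, 2.5, 0, 0.04, 0.19, 0, 2.5])

```text
t: 11.95
position: [0.4762, -0.1082, 0.2255]
eef_rot: [0.994, 0.114, -0.0, -0.0]
wrist_force: [0.1, -3.4, -5.2]
gripper_width: 0.0268
grip_force: 30.1
```

```bash
python3 st.py
```

```text
t 11.95 crank -0.85 r 0.0993 Ftan(load +) 5.8 Frad 2.3
```

Request:
carry_out(motion=[0, 0.03, 0.2, 0, 2.5, 0, 0.04, 0.19, 0, 2.5, 0, 0.03, 0.2, 0, 2.5, 0, 0.02, 0.2, 0, 2.5])

```text
t: 12.28
position: [0.4765, -0.1093, 0.2176]
eef_rot: [0.994, 0.114, -0.0, -0.0]
wrist_force: [0.4, -1.4, -6.7]
gripper_width: 0.0268
grip_force: 30.1
```

```bash
python3 st.py
```

```text
t 12.28 crank -0.93 r 0.0992 Ftan(load +) 6.84 Frad 0.69
```

Still fully loaded. Carry on.

Request:
carry_out(motion=[0, 0.02, 0.2, 0, 2.5, 0, 0.02, 0.2, 0, 2.5, 0, 0.01, 0.2, 0, 2.5, 0, 0.01, 0.2, 0, 2.5, 0, 0.01, 0.2, 0, 2.5])

```text
t: 12.7
position: [0.4766, -0.1099, 0.2076]
eef_rot: [0.994, 0.114, -0.0, -0.0]
wrist_force: [-0.6, 1.8, -6.4]
gripper_width: 0.0267
grip_force: 30.1
```

```bash
python3 st.py
```

```text
t 12.7 crank -1.031 r 0.0991 Ftan(load +) 6.36 Frad -1.97
```

Request:
carry_out(motion=[0, 0, 0.2, 0, 2.5, 0, 0, 0.2, 0, 2.5, 0, -0.01, 0.2, 0, 2.5, 0, -0.01, 0.2, 0, 2.5, 0, -0.01, 0.2, 0, 2.5])

```text
t: 13.12
position: [0.4766, -0.1095, 0.1976]
eef_rot: [0.994, 0.114, -0.0, -0.0]
wrist_force: [-0.2, 4.2, -6.5]
gripper_width: 0.027
grip_force: 30.1
```

```bash
python3 st.py
```

```text
t 13.12 crank -1.132 r 0.0991 Ftan(load +) 6.8 Frad -3.54
```

Request:
carry_out(motion=[0, -0.05, 0.2, 0, 2.5, 0, -0.05, 0.19, 0, 2.5, 0, -0.06, 0.2, 0, 2.5, 0, -0.06, 0.2, 0, 2.5, 0, -0.06, 0.2, 0, 2.5])

```text
t: 13.53
position: [0.4762, -0.1078, 0.1878]
eef_rot: [0.994, 0.114, 0.0, 0.001]
wrist_force: [-0.6, -4.6, -7.4]
gripper_width: 0.0268
grip_force: 30.1
```

```bash
python3 st.py
```

```text
t 13.53 crank -1.232 r 0.0987 Ftan(load +) 6.44 Frad 5.66
```

Request:
carry_out(motion=[0, -0.02, 0.2, 0, 2.5, 0, -0.02, 0.2, 0, 2.5, 0, -0.04, 0.2, 0, 2.5, 0, -0.05, 0.2, 0, 2.5, 0, -0.05, 0.19, 0, 2.5])

```text
t: 13.95
position: [0.4756, -0.1053, 0.1778]
eef_rot: [0.994, 0.114, -0.0, -0.0]
wrist_force: [0.5, -0.4, -6.8]
gripper_width: 0.0271
grip_force: 30.1
```

```bash
python3 st.py
```

```text
t 13.95 crank -1.337 r 0.0986 Ftan(load +) 6.42 Frad 2.42
```

Request:
carry_out(motion=[0, -0.06, 0.19, 0, 2.5, 0, -0.06, 0.19, 0, 2.5, 0, -0.07, 0.19, 0, 2.5, 0, -0.06, 0.19, 0, 2.5, 0, -0.07, 0.19, 0, 2.5])

```text
t: 14.37
position: [0.4749, -0.102, 0.1683]
eef_rot: [0.994, 0.114, -0.0, -0.0]
wrist_force: [0.4, 0.8, -5.8]
gripper_width: 0.0264
grip_force: 30.1
```

```bash
python3 st.py
```

```text
t 14.37 crank -1.44 r 0.0985 Ftan(load +) 5.59 Frad 1.58
```

Request:
carry_out(motion=[0, -0.08, 0.18, 0, 2.5, 0, -0.08, 0.18, 0, 2.5, 0, -0.08, 0.18, 0, 2.5])

```text
t: 14.62
position: [0.4743, -0.0996, 0.163]
eef_rot: [0.994, 0.114, -0.0, -0.0]
wrist_force: [-1.1, 2.6, -5.9]
gripper_width: 0.027
grip_force: 30.1
```

```bash
python3 st.py
```

```text
t 14.62 crank -1.499 r 0.0985 Ftan(load +) 6.55 Frad 0.08
```

Request:
carry_out(motion=[0, -0.09, 0.18, 0, 2.5, 0, -0.09, 0.18, 0, 2.5, 0, -0.1, 0.18, 0, 2.5, 0, -0.1, 0.17, 0, 2.5])

```text
t: 14.95
position: [0.4735, -0.0959, 0.1559]
eef_rot: [0.994, 0.114, 0.0, -0.0]
wrist_force: [-1.0, 4.3, -4.9]
gripper_width: 0.0267
grip_force: 30.0
```

```bash
python3 st.py
```

```text
t 14.95 crank -1.581 r 0.0984 Ftan(load +) 6.48 Frad -1.33
```

Request:
carry_out(motion=[0, -0.11, 0.18, 0, 2.5, 0, -0.11, 0.17, 0, 2.5, 0, -0.11, 0.17, 0, 2.5, 0, -0.12, 0.16, 0, 2.5])

```text
t: 15.28
position: [0.4725, -0.0915, 0.1491]
eef_rot: [0.994, 0.114, 0.0, -0.0]
wrist_force: [-1.5, 4.8, -4.6]
gripper_width: 0.027
grip_force: 30.0
```

```bash
python3 st.py
```

```text
t 15.28 crank -1.663 r 0.0984 Ftan(load +) 6.61 Frad -1.43
```

Request:
carry_out(motion=[0, -0.12, 0.16, 0, 2.5, 0, -0.12, 0.16, 0, 2.5, 0, -0.13, 0.16, 0, 2.5, 0, -0.13, 0.16, 0, 2.5])

```text
t: 15.62
position: [0.4715, -0.0869, 0.1429]
eef_rot: [0.994, 0.114, 0.0, 0.0]
wrist_force: [-2.0, 4.2, -1.5]
gripper_width: 0.0267
grip_force: 30.0
```

```bash
python3 st.py
```

```text
t 15.62 crank -1.743 r 0.0984 Ftan(load +) 4.03 Frad -2.51
```

The load is dropping, so the plate has met the board. Small steps now.

Request:
carry_out(motion=[0, -0.14, 0.15, 0, 2.5, 0, -0.07, 0.08, 0, 2.5])

```text
t: 15.78
position: [0.4711, -0.085, 0.1407]
eef_rot: [0.994, 0.114, 0.0, 0.0]
wrist_force: [-0.8, 3.1, -0.4]
gripper_width: 0.0268
grip_force: 30.0
```

```bash
python3 st.py
```

```text
t 15.78 crank -1.772 r 0.0984 Ftan(load +) 2.41 Frad -2.16
```

Request:
carry_out(motion=[0, -0.14, 0.15, 0, 2.5, 0, -0.07, 0.07, 0, 2.5])

```text
t: 15.95
position: [0.4707, -0.0831, 0.1386]
eef_rot: [0.994, 0.114, 0.0, 0.0]
wrist_force: [-0.8, 2.1, 0.7]
gripper_width: 0.0268
grip_force: 30.0
```

```bash
python3 st.py
```

```text
t 15.95 crank -1.801 r 0.0984 Ftan(load +) 1.02 Frad -2.16
```

Request:
carry_out(motion=[0, -0.11, 0.11, 0, 2.5, 0, 0, 0, 0, 2.5, 0, 0, 0, 0, 2.5])

```text
t: 16.2
position: [0.4704, -0.082, 0.1374]
eef_rot: [0.994, 0.114, 0.0, 0.0]
wrist_force: [-1.5, 1.5, 1.0]
gripper_width: 0.027
grip_force: 30.0
```

```bash
python3 st.py; python3 st.py
```

```text
t 16.2 crank -1.818 r 0.0984 Ftan(load +) 0.57 Frad -2.0
t 16.2 crank -1.818 r 0.0984 Ftan(load +) 0.57 Frad -2.0
```

Load is about zero: the plate rests on the board. Release and retreat straight up.

Request:
carry_out(motion=[0, 0, 0, 0, 6, 0, 0, 0, 0, 6, 0, 0, 0, 0, 6, 0, 0, 0, 0, 6, 0, 0, 0, 0, 6])

```text
t: 16.62
position: [0.4702, -0.0819, 0.1372]
eef_rot: [0.994, 0.114, 0.0, 0.0]
wrist_force: [-0.2, -0.6, 0.1]
gripper_width: 0.0579
grip_force: 0.0
```

Request:
carry_out(motion=[0, 0, -1, 0, 6, 0, 0, -2, 0, 6, 0, 0, -3, 0, 6, 0, 0, -3, 0, 6, 0, 0, -3, 0, 6])

```text
t: 17.03
position: [0.4699, -0.0817, 0.2586]
eef_rot: [0.994, 0.114, -0.0, -0.0]
wrist_force: [0.7, -0.1, -0.3]
gripper_width: 0.06
grip_force: 0.0
```

Request:
carry_out(motion=[-1, 0, -3, 0, 6, -1, 0, -3, 0, 6, -2, 0, -3, 0, 6, -2, 0, -2, 0, 6, 0, 0, 0, 0, 6])

```text
t: 17.45
position: [0.4106, -0.0959, 0.3715]
eef_rot: [0.994, 0.113, 0.003, 0.003]
wrist_force: [0.8, 0.1, -0.1]
gripper_width: 0.0598
grip_force: 0.0
```

```bash
python3 to.py; python3 - <<'E'
from h import *
a=capture("scene")[160:370,260:440,::-1];b=capture("side")[160:370,180:360,::-1]
cv2.imwrite("pics/e.png",cv2.resize(np.hstack([a,b]),(792,462),interpolation=cv2.INTER_CUBIC))
E
```

```text
t 17.45 press pos [ 0.0735 -0.2724  0.3715] spin needed -0.003 F [ 0.8  0.1 -0.1]
```

View pics/e.png

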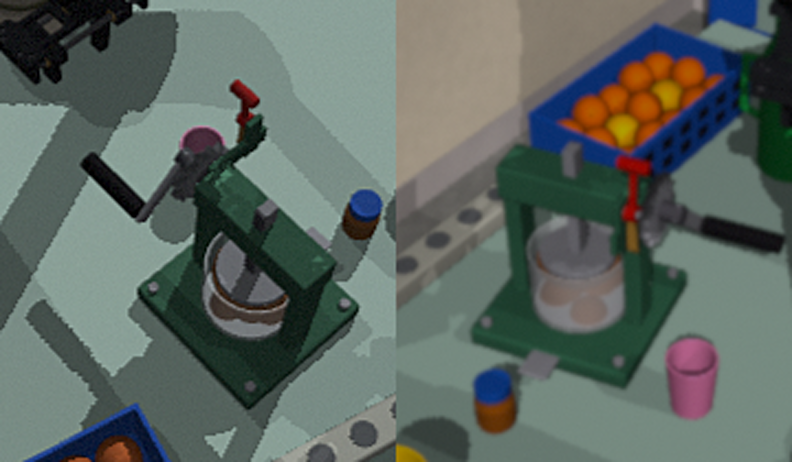

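The plate lies on the board in the basket, the lever is over, the pawl hangs clear, the crank is at rest, and the cup and jar are still standing. Hand in.

```bash
python3 -c "
from h import *
print(ticket.sign_off())"
```

```text
the job is handed in; nothing more can be done
None
```

The job is done and handed in: I threw the lever, took up the crank so the pawl sprang clear, lowered the plate under control until it rested on the board, then let go and moved the gripper clear. I haven't seen the judge's verdict. The one higher force was about 43 N on the closed fingers as the lever met its stop.

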